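Sort returned beauty products into the display trays

ROBOT

A 7-joint arm with a two-finger parallel gripper is mounted at the origin on the work surface. World frame = base frame: x ahead of the robot, y to its left, z up, the work surface at z = 0. Lengths are in mm, angles in rad, forces in N, time in s.
With the tool pointing down it reaches from about 400 to 875 mm from the base axis. Payload 19.3 kg.
Tool frame: the origin (TCP) lies at the very end of the fingers, on their centre line; the grasp point (between the pads) lies 19 mm behind it (grip_point_offset is the z of the grasp point in the tool frame, in mm); z points along the fingers, y is the line along which they close (so a half turn about z gives the same grasp; the last joint's range is limited). The gripper opens to 85 mm and grips with 20 to 120 N. Pads are 22 mm wide; open, the fingers measure 114 mm over their backs; the gripper's body (76 mm by 85 mm) begins 54 mm behind the grasp point. The pads swing forward as they close: fully open they stand 13 mm farther back than shut.
Start: joints at [-1.389, 0.521, -0.036, 1.599, 0.021, 1.021, -0.113], TCP at [155.737, 605.277, 231.291] pointing down, gripper open.
Joint ranges: [-2.91, 2.91], [-0.3, 2.13], [-1.5, 1.42], [0.17, 2.43], [-1.26, 4.41], [0.16, 1.93], [-2.52, 2.52]. Speed limits (rad/s): [1.89, 1.89, 2.39, 2.39, 3.01, 3.01, 3.01].

INTERFACE

Orientations are given as a 3x3 rotation matrix whose columns are the frame's x, y, z axes.
In Python, from workcell import movep, movel, goto_joints, open_gripper, clamp, wait, inverse_kinematics, read_state, camera, PlanningError, finish_job, grip_point_offset gives the robot as it stands. Calls block until the motion is done:
- movep(position, orientation): joint-space move of the TCP to a pose.
- movel(position, frame=None, max_speed=150, guard=None): straight line of the TCP; frame=None keeps the orientation; max_speed is the mean speed in mm/s. With guard (N) it stops when the force on the tool has changed by that much, and returns True; else False.
- goto_joints(angles): joint-space move.
- open_gripper() and clamp(): open the fingers fully, or close them until they stop; the grip force is fixed at half the most.
- wait(seconds).
- inverse_kinematics(position, orientation): joint angles nearest the present ones, or None.
- read_state(): the state.
- camera(name): name is "scene" or "top" or "wrist"; returns a dict with "image" (400x640x3 uint8, blue, green, red), "range_z" (400x640 float32, mm along the optical axis (not along the pixel's ray), 0 where there is no reading), "fx", "fy", "cx", "cy" (pixels), "cam_to_world" (4x4, takes a point from camera to world coordinates). Camera axes: x right, y up, looking along -z (the intrinsics and any distortion apply to the point x, -y, -z); pixel columns grow to the right and rows downward; lengths in mm; the calibration is good to about 2 mm. The wrist camera is an equidistant fisheye: a pixel r from the principal point sees the ray r / f radians off the axis. A picture is of the moment at which its call begins.
A pose or a line that the arm cannot do raises PlanningError and nothing moves.
- finish_job(): hands the job in; it is judged then, once.
The state is a dict: "time": time; "qpos": joint angles; "qvel": joint speeds; "joint_efforts": joint torques, N m; "eef_pos": TCP position; "tool_rot": TCP orientation; "ft_force": force on the tool from outside, world axes, zero at the start; "torque": the same for the moment, N m; "finger_gap": finger opening in mm; "gripper_force": force on a finger pad.
Only numpy, scipy, OpenCV 4.12 (cv2) and the standard library are available. Lean on these libraries where they do the work, as an engineer would, in place of code of your own. Each camera call takes 0.05 s, during which the arm holds its last target. There are 200 camera calls.

TASK

Sort the five returned products on the shop counter: both gel jars into the yellow tray, both white spray bottles into the blue tray and the pink carton into the red tray. Each must stand upright on the floor of its tray, released; knock nothing over, and leave the amber lotion bottle and the tape roll where they are.

Things in the scene. Friction and masses are not known exactly. Their poses are not given: they have to be found in the camera images.
- jar_green: Hair-gel jar standing upright: plain cylinder 60 mm in diameter, 62 mm high (the top 20 mm is the lid), about 0.25 kg. Green body with a paper label band, black lid with a green disc on top. Origin: centre of its underside; z up through the lid.
- jar_black: Hair-gel jar standing upright: plain cylinder 60 mm in diameter, 62 mm high (the top 20 mm is the lid), about 0.25 kg. Black body with a paper label band, orange lid with a black disc on top. Origin: centre of its underside; z up through the lid.
- bottle_purple: Spray bottle standing upright: white cylinder 44 mm in diameter up to 76 mm, then a shoulder and a narrow purple cap (26 mm wide) up to 105 mm; purple band round the body; about 0.12 kg. Origin: centre of its underside; z up through the cap.
- bottle_orange: Spray bottle standing upright: white cylinder 44 mm in diameter up to 76 mm, then a shoulder and a narrow orange cap (26 mm wide) up to 105 mm; orange band round the body; about 0.12 kg. Origin: centre of its underside; z up through the cap.
- carton: Pink cardboard cream carton with pale panels, standing on end: 46 mm (its x) by 32 mm (its y) by 85 mm high, about 0.09 kg. Origin: centre of its underside; z up.
- tray_yellow: Yellow display tray, fixed to the counter, open on top: outside 100 (its x) by 172 (its y) by 22 mm high, walls and floor 4 mm thick, inside 92 by 164 mm, so two jars or bottles stand side by side along its y. Origin: centre of its underside; z up. The three trays differ only in colour. Place for the two gel jars.
- tray_blue: Blue display tray, fixed to the counter, open on top: outside 100 (its x) by 172 (its y) by 22 mm high, walls and floor 4 mm thick, inside 92 by 164 mm, so two jars or bottles stand side by side along its y. Origin: centre of its underside; z up. The three trays differ only in colour. Place for the two spray bottles.
- tray_red: Red display tray, fixed to the counter, open on top: outside 100 (its x) by 172 (its y) by 22 mm high, walls and floor 4 mm thick, inside 92 by 164 mm, so two jars or bottles stand side by side along its y. Origin: centre of its underside; z up. The three trays differ only in colour. Place for the carton.
- lotion: Bystander, not to be moved: amber lotion bottle with a black cap, 60 mm in diameter, 150 mm high, loose at the robot's left of the work. Origin: centre of its underside.
- tape_roll: Bystander, not to be moved: brown roll of parcel tape lying flat, 92 mm outside and 72 mm inside diameter, 40 mm high, loose at the robot's right of the work. Origin: centre of its underside.
Not all that is in view belongs to the job. What is shaped like the bottle_orange but green is not meant.

How it is judged:
By the outcome, as a careful person would: the job done as asked, in the order asked, and still so for the second after the job is handed in, with the robot touching nothing.
It also fails if it takes over 128 s, if anything falls off the work surface, if the arm or the gripper's body presses on something with over 40 N, if the wrist force passes 120 N, or if a joint passes its speed limit or range.

## Working session

There is one attempt and no reset: what is moved stays moved. The work goes in short steps, each a Python script; the robot and the scene stay as the last script left them, time stands still between calls to the robot, and variables do not carry over. Pictures are saved under pics/ and viewed, at most 14 in all, crops included, and the job is handed in when it is done.

```bash
mkdir -p pics; python3 - <<'E'
from workcell import *
import cv2,numpy as np
for n in("scene","top"):
    c=camera(n); cv2.imwrite(f"pics/{n}.png",c["image"]); np.savez(n,**c)
    print(n,c["fx"],c["fy"],c["cx"],c["cy"],np.round(c["cam_to_world"],3).tolist())
s=read_state();print(s["time"],s["eef_pos"],s["tool_rot"],s["finger_gap"],grip_point_offset)
E
```

```text
scene 501.5463672990717 501.5463672990717 315.58920682063973 195.09499991469193 [[0.874, -0.264, 0.408, 1106.998], [0.486, 0.467, -0.739, -1174.714], [0.004, 0.844, 0.536, 878.766], [0.0, 0.0, 0.0, 1.0]]
top 377.2944842235145 377.2944842235145 315.3928461123916 192.49476924144994 [[0.01, 0.991, -0.132, 332.03], [-1.0, 0.011, 0.01, -8.113], [0.011, 0.132, 0.991, 994.797], [0.0, 0.0, 0.0, 1.0]]
0.1 [155.68010761 604.9689112  230.77280894] [[-9.68458922e-01  2.49173181e-01 -2.07177807e-04]
 [ 2.49173260e-01  9.68458349e-01 -1.05543054e-03]
 [-6.23419083e-05 -1.07376429e-03 -9.99999422e-01]] 85.56814584374915 -18.700000000000003
```

View pics/top.png

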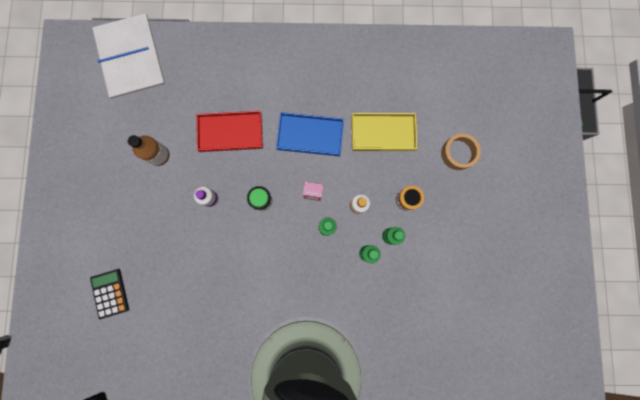

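View pics/scene.png

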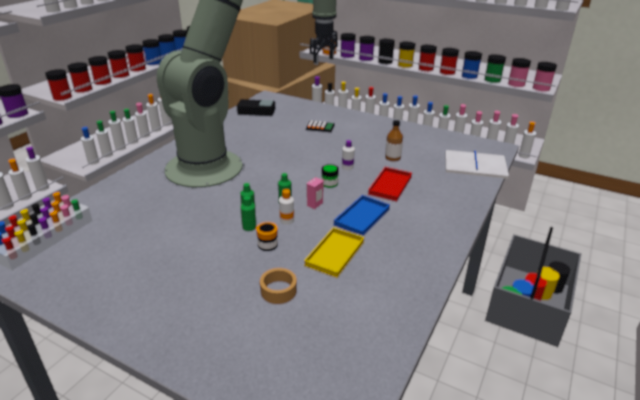

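Top view: the trays are red (230,131), blue (310,135) and yellow (384,132). The products are purple bottle (204,196), green jar (259,198), carton (313,191), orange bottle (361,203) and black jar (412,198). Bystanders are the lotion (150,150) and the tape (462,151). The candidates for the orange bottle are (361,203), with a white body and orange cap, and the green look-alikes at (327,227), (395,236) and (371,254). I take (361,203) and will confirm it in a crop.

```bash
python3 - <<'E'
import numpy as np,cv2
c=np.load("top.npz");im=c["image"];Z=c["range_z"].astype(float)
v,u=np.mgrid[:400,:640];T=c["cam_to_world"]
P=np.stack([(u-c["cx"])/c["fx"]*Z,-(v-c["cy"])/c["fy"]*Z,-Z],-1)@T[:3,:3].T+T[:3,3]
ok=(Z>0);x,y,z=P[...,0],P[...,1],P[...,2]
print("table z",np.median(z[260:300,200:280]))
names=dict(purple=(204,196),jgreen=(259,198),carton=(313,191),orange=(361,203),jblack=(412,198),g1=(327,227),g2=(395,236),g3=(371,254),lotion=(145,148),tape=(462,151),red=(230,131),blue=(310,135),yellow=(384,132))
for n,(a,b) in names.items():
    r=42 if n in("red","blue","yellow") else 26 if n in("tape","lotion") else 16
    w=np.zeros_like(ok);w[b-r:b+r,a-r:a+r]=1
    if n in("red","blue","yellow"):
        hsv=cv2.cvtColor(im,cv2.COLOR_BGR2HSV);m=w&ok&(hsv[...,1]>110)&(z<40)
    else: m=w&ok&(z>15)
    k,l=cv2.connectedComponents(m.astype(np.uint8)); 
    i=np.bincount(l[l>0]).argmax();m=l==i
    zt=np.percentile(z[m],97); t=m if r==42 else m&(z>zt-6)
    q=P[t][:,:2].astype(np.float32);R=cv2.minAreaRect(q);(cx,cy),rad=cv2.minEnclosingCircle(q)
    print(n,m.sum(),t.sum(),"ztop %.0f"%zt,"rect",np.round(R[0]),np.round(R[1]),round(R[2],1),"circ %.0f %.0f r%.0f"%(cx,cy,rad))
cr=im[165:275,185:435];cv2.imwrite("pics/crop.png",cv2.resize(cr,None,fx=3.2,fy=3.2,interpolation=cv2.INTER_CUBIC))
E
```

```text
table z 0.6457786762082378
purple 361 64 ztop 107 rect [445. 257.] [19. 20.] 30.5 circ 445 258 r11
jgreen 491 433 ztop 66 rect [443. 124.] [59. 56.] 45.9 circ 443 124 r30
carton 304 243 ztop 88 rect [462. -11.] [46. 32.] 81.6 circ 461 -11 r26
orange 301 60 ztop 107 rect [ 430. -128.] [17. 19.] 1.1 circ 430 -128 r10
jblack 530 412 ztop 66 rect [ 448. -258.] [56. 58.] 1.1 circ 448 -258 r30
g1 268 60 ztop 107 rect [373. -47.] [18. 18.] 48.8 circ 373 -47 r10
g2 328 64 ztop 107 rect [ 352. -213.] [19. 19.] 1.4 circ 352 -213 r10
g3 311 66 ztop 107 rect [ 307. -153.] [19. 19.] 0.9 circ 308 -153 r10
lotion 840 115 ztop 152 rect [560. 402.] [26. 26.] 64.3 circ 560 402 r14
tape 618 381 ztop 43 rect [ 576. -400.] [89. 92.] 43.5 circ 576 -400 r46
red 2423 2423 ztop 24 rect [626. 213.] [101. 172.] 4.2 circ 624 213 r97
blue 2378 2378 ztop 24 rect [621.  -2.] [170. 101.] 84.5 circ 620 -3 r96
yellow 2372 2372 ztop 23 rect [ 630. -199.] [100. 172.] 0.4 circ 630 -199 r97
```

View pics/crop.png

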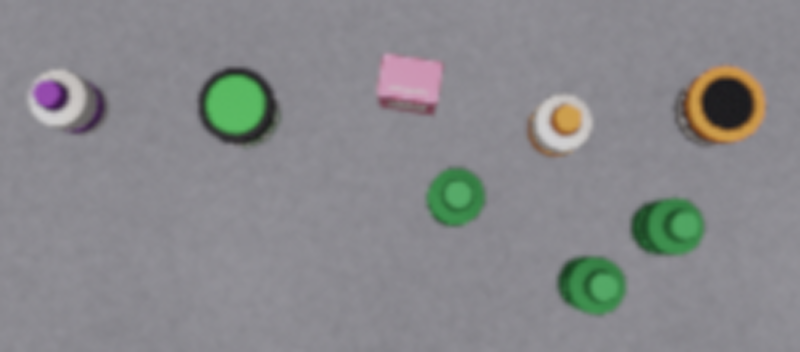

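The crop confirms it: (361,203), at crop (562,120), is the only white bottle with an orange cap, and the three others there are all green. Every measured size matches its spec. Next I'll check reach and then do the green jar first.

```bash
cat > h.py <<'E'
from workcell import *
import numpy as np
# item: pick x, y, closing angle deg, TCP height over the item's base
ITEMS=dict(jgreen=(443,124,0,25),jblack=(448,-258,0,25),purple=(445,257,0,38),orange=(430,-128,0,38),carton=(462,-11,-8.4,35))
TRAYS=dict(yellow=(630,-199,.4),blue=(621,-2,-5.5),red=(626,213,4.2))
def frame(a):
    a=np.radians(a);y=np.array([np.cos(a),np.sin(a),0]);z=np.array([0,0,-1.]);return np.c_[np.cross(y,z),y,z]
def spot(tray,off):
    x,y,a=TRAYS[tray];r=np.radians(a);return x-off*np.sin(r),y+off*np.cos(r),a
H=185
def do(item,tray,off):
    x,y,a,h=ITEMS[item];F=frame(a);tx,ty,ta=spot(tray,off)
    movep([x,y,H],F)
    hit=movel([x,y,h],max_speed=130,guard=15)
    if hit: print("HIT on approach",read_state()["eef_pos"]);return False
    clamp();s=read_state();print(item,"gap %.1f"%s["finger_gap"],"f",s["gripper_force"],"eef",np.round(s["eef_pos"],1))
    movel([x,y,H],max_speed=130)
    movel([tx,ty,H],frame(ta),max_speed=200)
    print("carried gap %.1f"%read_state()["finger_gap"])
    movel([tx,ty,h+14],max_speed=130)
    hit=movel([tx,ty,h+2],max_speed=25,guard=6)
    s=read_state();print("down",hit,np.round(s["eef_pos"],1),"want z",h+4)
    open_gripper();movel([tx,ty,H],max_speed=150)
    print("t",read_state()["time"]);return True
E
python3 - <<'E'
from h import *
for p in list(ITEMS.values())+[spot(t,o)+(25,) for t in TRAYS for o in(-40,40)]:
    print(p[:3],[ (lambda q:None if q is None else np.round(q,2).tolist())(inverse_kinematics([p[0],p[1],z],frame(p[2]))) for z in(p[3],H)])
do("jgreen","yellow",41)
import cv2
c=camera("scene");cv2.imwrite("pics/s2.png",cv2.resize(c["image"][130:310,220:440],None,fx=3,fy=3))
E
```

```text
(443, 124, 0) [[-0.57, 0.65, 0.23, 2.17, -0.4, 0.36, -0.01], [-0.76, 0.36, 0.45, 2.08, -0.23, 0.74, -0.17]]
(448, -258, 0) [[0.28, 0.69, 0.17, 2.02, -0.25, 0.45, 0.64], [-0.01, 0.47, 0.57, 1.95, -0.34, 0.81, 0.74]]
(445, 257, 0) [[-0.81, 0.67, 0.23, 2.03, -0.32, 0.47, -0.34], [-0.93, 0.43, 0.38, 1.95, -0.22, 0.8, -0.42]]
(430, -128, 0) [[0.04, 0.6, 0.16, 2.19, -0.25, 0.36, 0.4], [-0.52, 0.45, 0.89, 2.12, -0.5, 0.79, 0.69]]
(462, -11, -8.4) [[-0.25, 0.63, 0.2, 2.16, -0.32, 0.38, 0.05], [-0.57, 0.39, 0.6, 2.08, -0.32, 0.76, 0.08]]
(np.float64(630.2792504119185), np.float64(-238.9990252282158), 0.4) [[0.05, 0.89, 0.37, 1.6, -0.44, 0.74, 0.63], [-0.24, 0.85, 0.93, 1.53, -0.73, 1.13, 0.86]]
(np.float64(629.7207495880815), np.float64(-159.0009747717842), 0.4) [[-0.04, 0.85, 0.31, 1.67, -0.37, 0.68, 0.46], [-0.3, 0.74, 0.76, 1.6, -0.57, 1.03, 0.63]]
(np.float64(617.166169899191), np.float64(-41.815847934687156), -5.5) [[-0.26, 0.82, 0.35, 1.76, -0.44, 0.64, 0.25], [-0.4, 0.63, 0.57, 1.68, -0.4, 0.94, 0.23]]
(np.float64(624.833830100809), np.float64(37.815847934687156), -5.5) [[-0.4, 0.84, 0.38, 1.74, -0.46, 0.66, 0.14], [-0.52, 0.65, 0.57, 1.66, -0.41, 0.96, 0.1]]
(np.float64(628.9295278851052), np.float64(173.10742091102168), 4.2) [[-0.56, 0.85, 0.32, 1.66, -0.38, 0.69, 0.03], [-0.66, 0.66, 0.47, 1.59, -0.34, 0.98, -0.0]]
(np.float64(623.0704721148948), np.float64(252.89257908897832), 4.2) [[-0.61, 0.86, 0.22, 1.6, -0.26, 0.71, -0.2], [-0.7, 0.67, 0.36, 1.52, -0.27, 0.99, -0.19]]
jgreen gap 58.5 f 60.958762764930725 eef [443.2 124.2  25.7]
carried gap 58.6
down True [ 629.9 -158.    29.9] want z 29
t 10.3917
```

View pics/s2.png

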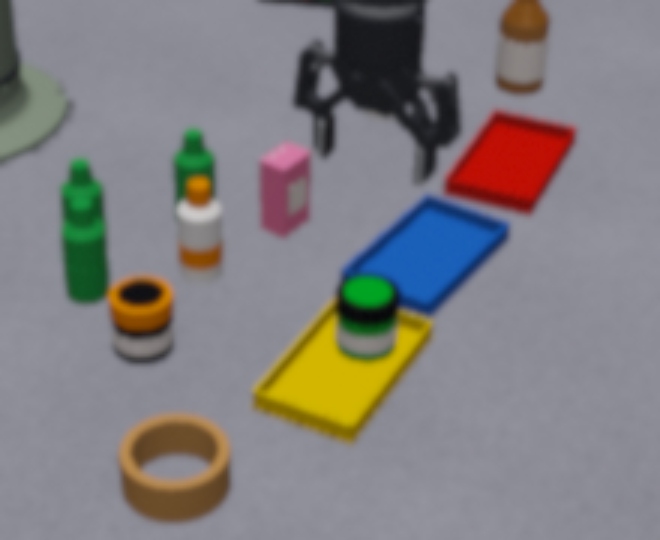

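The green jar stands upright in the yellow tray at crop (367,320), and nothing else has moved. I'll continue with the other jar and the bottles.

```bash
python3 - <<'E'
from h import *
import cv2
do("jblack","yellow",-41) and do("purple","blue",38)
c=camera("scene");cv2.imwrite("pics/s3.png",cv2.resize(c["image"][130:310,220:440],None,fx=3,fy=3))
E
```

```text
jblack gap 58.7 f 61.57828688621521 eef [ 448.2 -258.    25.8]
carried gap 58.5
down True [ 630.5 -240.    29.8] want z 29
t 18.775
purple gap 43.0 f 59.53620672225952 eef [445.1 257.2  38.5]
carried gap 43.0
down True [624.8  35.9  42.5] want z 42
t 28.5
```

View pics/s3.png

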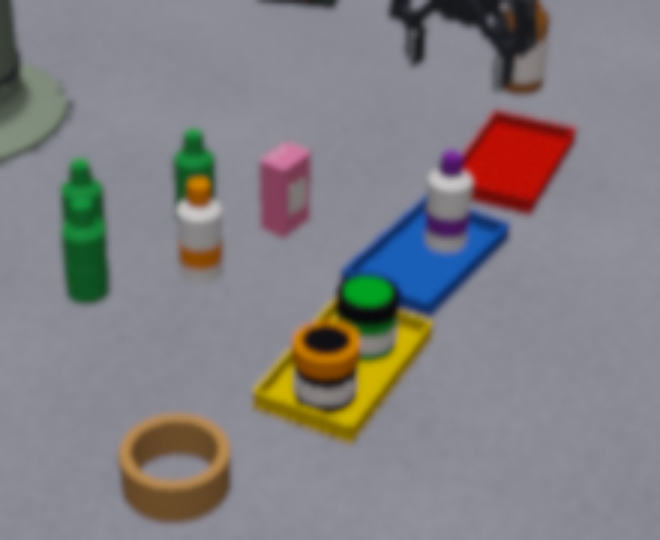

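Both jars are upright in yellow, at crop (325,365) and (367,320), and the purple bottle is upright in blue at crop (448,205).

```bash
python3 - <<'E'
from h import *
import cv2
do("orange","blue",-38) and do("carton","red",0)
movep([450,60,330],frame(0))
for n in("scene","top"):
    c=camera(n)
    cv2.imwrite(f"pics/{n}4.png",cv2.resize(c["image"][130:310,220:440] if n=="scene" else c["image"][90:280,120:500],None,fx=[2,3][n=="scene"],fy=[2,3][n=="scene"]))
E
```

```text
orange gap 42.7 f 59.1159188747406 eef [ 430.2 -128.    38.5]
carried gap 43.0
down True [617.5 -39.8  42.5] want z 42
t 36.9667
carton gap 31.2 f 58.743422627449036 eef [462.1 -10.9  35.2]
carried gap 31.3
down True [625.8 213.1  39.1] want z 39
t 45.65
```

View pics/scene4.png

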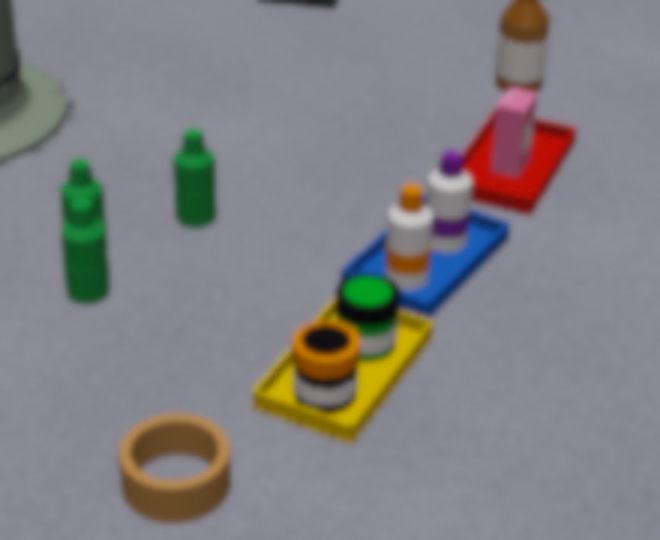

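View pics/top4.png

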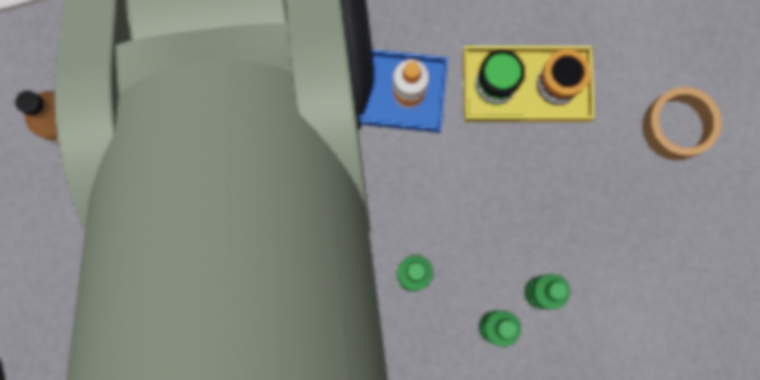

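In the scene view, all five products stand upright inside their trays: jars at (325,365) and (367,320), bottles at (410,240) and (450,205), carton at (514,135). The lotion, the tape and the green bottles haven't moved, and the arm is clear.

```bash
python3 -c "
from workcell import *
print(finish_job())"
```

```text
the job is handed in; nothing more can be done
None
```

I sorted all five products upright into their trays, released, in about 46 s of robot time; the final images show nothing knocked over and the lotion bottle and tape roll where they were, and the job is handed in (no verdict was returned).

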